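Lift the loaded tray out of the shoe-care box and hold it level

TASK

I need the brush that lies under the tray of the wooden shoe-care box: swing the box's lid up by its knob until it stands fully open by itself, upright or leaning back. Then lift the tray straight out by its handle, with its tins and spool undisturbed, and hold it level and still above the box, about 10 cm clear of the rim, so I can reach in beneath. Finish while still holding the tray up there, do not set it down or let go, and leave the other things on the counter where they are.

Things in the scene. Friction and masses are not known exactly. Their poses are not given: they have to be found in the camera images.
- care_box: Wooden shoe-care box standing on the counter, it does not shift; 190 mm deep (x) by 240 mm wide (y), rim 124 mm above the counter, walls 9 mm. Origin: centre of its underside, on the counter. x points from its front (the knob side, towards the robot) to its hinged back, y along its width, z up. Inside, two ledges along the end walls carry the tray; the shoe brush lies on the floor below it.
- lid (a joint): Hinge of the box's lid in rad: 0 closed, grows as the lid swings up and back, 1.57 upright, stop at 1.75. It begins closed or a little ajar (up to 0.2). Stiff hinge: the lid stays at any angle where it is left; about 4 N at the knob moves it. The lid is a 10 mm board as large as the box.
- lid_knob (a point): Centre of the brass ball knob on the lid, ball 26 mm in diameter on a 13 mm thick neck, its centre 28 mm above the lid's upper face, 165 mm in front of the hinge line and 38.5 mm above it with the lid closed, 27 mm in from the lid's front edge. The ball can turn between two fingers that pinch it along the hinge line. Axes are the lid's: as the box's when closed, turning with it.
- lid_hinge (a point): Point on the hinge line at the middle of the box's back rim: in the box's frame 95 mm behind its origin (+x), 124 mm up. The hinge line runs along the box's y.
- tray: Loose wooden lift-out tray, 166 mm (x) by 216 mm (y), walls 24 mm high, floor 5 mm, about 0.32 kg empty and 0.65 kg with its load. It sits in the box with 3 mm play all round, underside 56 mm above the counter, and lifts out straight up. Low partitions make four bays. Origin: centre of its underside; x, y, z as the box's when it sits in it.
- tray_handle (a point): Middle of the tray's handle bar, 54 mm above the tray's underside: a level wooden bar along the tray's x, 106 mm long, 12 mm thick (y), 20 mm tall, with a hand slot under it. Its top is 4 mm below the box's rim while the tray sits in the box; the tins' tops are 27 mm below the bar's middle.
- tin_red: Red-lidded shoe-polish tin, 68 mm across, 22 mm tall, about 0.1 kg, lying loose in one of the tray's four bays (which bay varies). Origin: centre of its underside; z up.
- tin_black: Black-lidded shoe-polish tin, 68 mm across, 22 mm tall, about 0.1 kg, lying loose in one of the tray's four bays (which bay varies). Origin: centre of its underside; z up.
- tin_blue: Blue-lidded shoe-polish tin, 68 mm across, 22 mm tall, about 0.1 kg, lying loose in one of the tray's four bays (which bay varies). Origin: centre of its underside; z up.
- spool: Spool of red thread, 32 mm across, 50 mm tall, standing loose in the tray's remaining bay. Origin: centre of its underside; z up.
- brush: Shoe brush with wooden back, 51 x 165 x 38 mm, lying on the box's floor under the tray; it stays there. Origin: centre of its underside.
- bottle: Bystander: white leather-care bottle, 52 mm across, 152 mm tall, standing left (+y) of the box. Origin: centre of its underside.
- glue: Bystander: yellow glue tin with black cap, 62 mm across, 84 mm tall, standing right (-y) of the box. Origin: centre of its underside.
- tape_measure: Bystander: yellow tape measure, 58 x 69 x 29 mm, lying right (-y) of the box. Origin: centre of its underside.

How it is judged:
By the outcome, as a careful person would: the job done as asked, in the order asked, and still so for the second after the job is handed in, while the arm keeps its last pose, push and grip.
It also fails if it takes over 48 s, if anything falls off the work surface, if the arm or the gripper's body presses on something with over 40 N, if the wrist force passes 120 N, or if a joint passes its speed limit or range.

ROBOT

A 6-joint arm with a two-finger parallel gripper is mounted at the origin on a cart in front of the work surface, level with it; the furniture and walls round the work are solid. World frame = base frame: x ahead of the robot, y to its left, z up, the work surface at z = 0. Lengths are in mm, angles in rad, forces in N, time in s.
With the tool pointing down it reaches from about 350 to 975 mm from the base axis. Payload 7.1 kg.
Tool frame: the origin (TCP) lies on the front face of the gripper's body, between the roots of the fingers; the fingertips stand 80 mm ahead of it and the grasp point (between the pads) lies 61 mm ahead of it (env.tips_ahead is the distance from the TCP to the fingertips, in mm); z points along the fingers, y is the line along which they close (so a half turn about z gives the same grasp; the last joint's range is limited). The gripper opens to 88 mm and grips with 3 to 60 N. Pads are 20 mm wide; open, the fingers measure 115 mm over their backs; the gripper's body (75 mm by 178 mm) begins 61 mm behind the grasp point.
Start: joints at [1.208, 0.423, 1.63, -0, 1.089, -0.019], TCP at [210.635, 588.42, 302.675] pointing down, gripper open.
Joint ranges: [-3, 3], [-0.9, 2.11], [0.09, 2.58], [-1.31, 4.45], [0.11, 2.69], [-2.54, 2.54]. Speed limits (rad/s): [2.39, 2.39, 3.01, 3.14, 3.14, 3.14].

INTERFACE

Orientations are given as a unit quaternion [x, y, z, w].
In Python, from station import env, set_gripper, viewer, workorder gives the robot as it stands. Calls block until the motion is done:
- env.reach(position, orientation): joint-space move of the TCP to a pose.
- env.move_l(position, rot=None, rate=150, f_stop=None): straight line of the TCP; rot=None keeps the orientation; rate is the mean speed in mm/s. With f_stop (N) it stops when the force on the tool has changed by that much, and returns True; else False.
- env.move_joints(angles): joint-space move.
- set_gripper(opening): finger opening in mm; the grip force is fixed at half the most; returns when the fingers have stopped.
- env.hold(seconds).
- env.ik(position, orientation): joint angles nearest the present ones, or None.
- env.read_state(): the state.
- viewer.camera(name): name is "scene" or "top"; returns the picture (400x640x3 uint8, blue, green, red); there is no depth.
- viewer.camera_params(name): a dict with "fx", "fy", "cx", "cy" (pixels), "pose" (4x4, takes a point from camera to world coordinates). Camera axes: x right, y up, looking along -z (the intrinsics and any distortion apply to the point x, -y, -z); pixel columns grow to the right and rows downward; lengths in mm; the calibration is good to about 2 mm. A picture is of the moment at which its call begins. camera_params takes no time and is no camera call.
A pose or a line that the arm cannot do raises env.IKError and nothing moves.
- workorder.sign_off(): hands the job in; it is judged then, once.
The state is a dict: "time_s": time; "qpos": joint angles; "dq": joint speeds; "tau": joint torques, N m; "tool_pos": TCP position; "orientation": TCP orientation; "force": force on the tool from outside, world axes, zero at the start; "wrist_torque": the same for the moment, N m; "width": finger opening in mm; "grip_force": force on a finger pad.
Only numpy, scipy, OpenCV 4.12 (cv2) and the standard library are available. Lean on these libraries where they do the work, as an engineer would, in place of code of your own. Each camera call takes 0.05 s, during which the arm holds its last target. There are 200 camera calls.

## Working session

There is one attempt and no reset: what is moved stays moved. The work goes in short steps, each a Python script; the robot and the scene stay as the last script left them, time stands still between calls to the robot, and variables do not carry over. Pictures are saved under pics/ and viewed, at most 10 in all, crops included, and the job is handed in when it is done.

```bash
ls; mkdir -p pics
python3 - <<'E'
from station import env, set_gripper, viewer, workorder
import cv2
for n in("scene","top"):
    cv2.imwrite(f"pics/{n}0.png",viewer.camera(n)); print(n,viewer.camera_params(n))
s=env.read_state();print(s)
E
```

```text
pics
scene {'fx': 486.7815555339453, 'fy': 486.7815555339453, 'cx': 319.69159899080444, 'cy': 200.11972756238785, 'pose': array([[-9.77778052e-01,  1.22435574e-01, -1.70175240e-01,
         3.91261469e+02],
       [-2.09222867e-01, -5.18548681e-01,  8.29055521e-01,
         8.98198968e+02],
       [ 1.32617424e-02,  8.46236844e-01,  5.32641841e-01,
         6.51710085e+02],
       [ 0.00000000e+00,  0.00000000e+00,  0.00000000e+00,
         1.00000000e+00]])}
top {'fx': 402.11394341230744, 'fy': 402.11394341230744, 'cx': 322.29138531261464, 'cy': 197.007492842488, 'pose': array([[-1.19218513e-02,  9.87533634e-01, -1.56956019e-01,
         4.36057479e+02],
       [-9.99924215e-01, -1.22561752e-02, -1.16234773e-03,
         9.32716797e+01],
       [-3.07153795e-03,  1.56930267e-01,  9.87604909e-01,
         9.55298616e+02],
       [ 0.00000000e+00,  0.00000000e+00,  0.00000000e+00,
         1.00000000e+00]])}
{'time_s': 0.1, 'qpos': array([ 1.20803512e+00,  4.23764171e-01,  1.63059571e+00, -2.24081407e-05,
        1.08858882e+00, -1.89805567e-02]), 'dq': array([-0.00129574,  0.00066546, -0.00151674,  0.00090444,  0.00032984,
       -0.00128577]), 'tau': array([ 5.18646684e-04, -5.45612848e+01, -2.74324518e+01,  6.46078144e-02,
        1.88380742e-02,  2.34503165e-05]), 'tool_pos': array([210.48795784, 588.08169357, 301.98653025]), 'orientation': array([ 1.71039956e-01,  9.85263860e-01, -6.67587993e-04, -1.18886886e-04]), 'force': array([-0.52435272, -0.41088813,  0.06831418]), 'wrist_torque': array([0.0221501 , 0.0216674 , 0.03165039]), 'grip_force': 0.0, 'width': 87.93827650470858}
```

View pics/scene0.png

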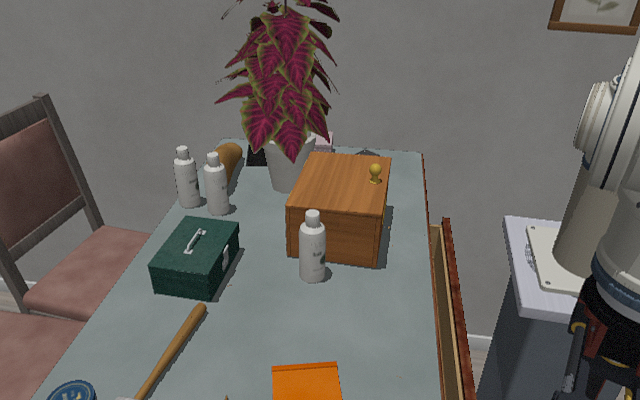

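View pics/top0.png

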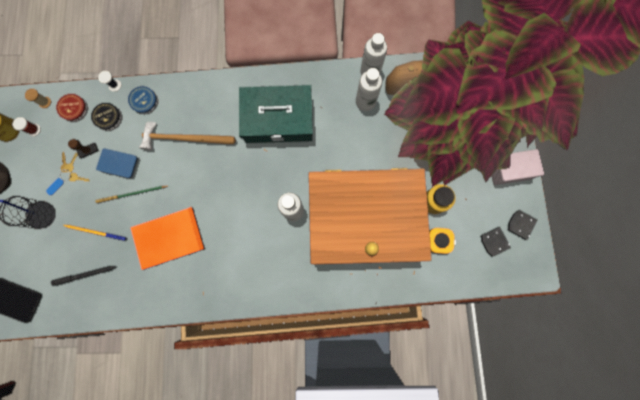

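Top view: the lid has corners at about (310,171), (425,169), (430,261) and (312,265), with the knob at (372,249). Scene view: the knob is at (375,168), the bottle stands left of the box, and a plant stands behind it. I'll enlarge both to get exact corners.

Run:
```python
import cv2,numpy as np
a=cv2.imread("pics/top0.png")[155:275,300:460];b=cv2.imread("pics/scene0.png")[140:275,275:400]
a=cv2.resize(a,None,fx=5,fy=5,interpolation=cv2.INTER_CUBIC);b=cv2.resize(b,None,fx=4.4,fy=4.4,interpolation=cv2.INTER_CUBIC)
cv2.imwrite("pics/a.png",a);cv2.imwrite("pics/b.png",b)
```

```text
(no output)
```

View pics/a.png

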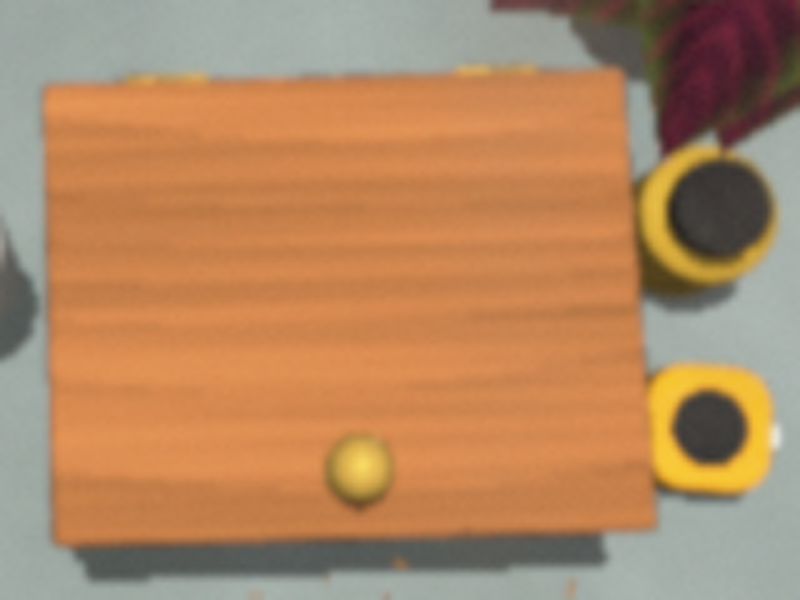

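View pics/b.png

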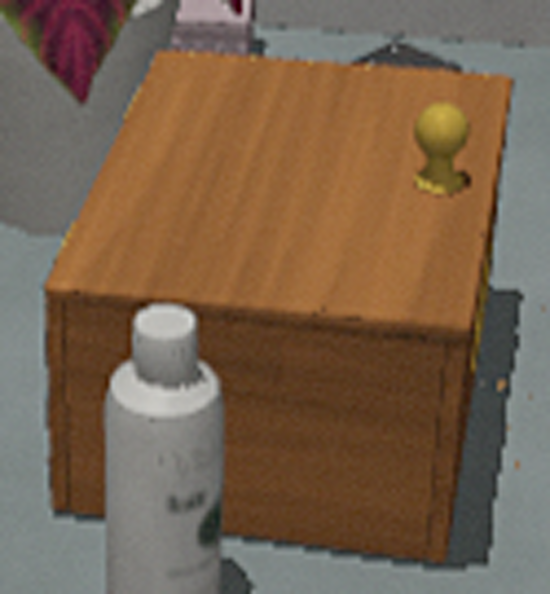

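The crops resolve the corners. In the top crop they are (44,87), (624,69), (657,528) and (56,543), with the knob at (360,467). In the scene crop they are (48,288), (473,333), (511,80) and (157,52), with the knob at (441,129) and the base at (443,562) and (55,515). I'll fit the pose and lid angle to these.

```bash
cat > h.py <<'E'
import numpy as np
from scipy.optimize import least_squares
from station import viewer
P={n:viewer.camera_params(n) for n in("top","scene")}
def proj(n,p):
    c=P[n];T=c["pose"];q=(np.atleast_2d(p)-T[:3,3])@T[:3,:3]
    return np.c_[c["cx"]+c["fx"]*q[:,0]/-q[:,2],c["cy"]+c["fy"]*-q[:,1]/-q[:,2]]
def lidpt(v,a):  # point in lid frame rel. hinge at closed -> box
    v=np.atleast_2d(v);r,z=v[:,0],v[:,2]
    return np.c_[95+r*np.cos(a)+z*np.sin(a),v[:,1],124-r*np.sin(a)+z*np.cos(a)]
def b2w(p,bx,by,yaw):
    p=np.atleast_2d(p);c,s=np.cos(yaw),np.sin(yaw)
    return np.c_[bx+c*p[:,0]-s*p[:,1],by+s*p[:,0]+c*p[:,1],p[:,2]]
E
python3 - <<'E'
from h import *
B,F=-2,-192
t=(np.array([[44,87],[624,69],[657,528],[56,543],[360,467]])+.5)/5-.5+[300,155]
s=(np.array([[48,288],[473,333],[511,80],[157,52],[441,129],[443,562],[55,515]])+.5)/4.4-.5+[275,140]
H=10.5
lt=np.array([[B,120,H],[B,-120,H],[F,-120,H],[F,120,H],[-165,0,38.5]],float)
ls=np.array([[B,120,H],[F,120,H],[F,-120,H],[B,-120,H],[-165,0,38.5]],float)
def f(p):
    l1,l2=lt.copy(),ls.copy();l1[4,1]=l2[4,1]=p[4]
    bs=np.r_[lidpt(l2,p[3]),[[-95,120,0],[95,120,0]]]
    return np.r_[proj("top",b2w(lidpt(l1,p[3]),*p[:3]))-t,proj("scene",b2w(bs,*p[:3]))-s].ravel()
r=least_squares(f,[500,0,0,.05,0],loss="soft_l1")
print(r.x.round(4),f(r.x).reshape(-1,2).round(1).tolist())
p=r.x;print("knob",b2w(lidpt([[-165,p[4],38.5]],p[3]),*p[:3]).round(1))
# bystanders rough, rays from top
for n,u,h in(("glue",(444,197),84),("tape",(442,240),29),("bottle",(289,203),152)):
    print(n,least_squares(lambda q:(proj("top",[[q[0],q[1],h]])-u).ravel(),[500,0]).x.round())
E
```

```text
[ 5.290522e+02 -1.079000e-01  1.970000e-02  9.800000e-03 -1.225000e-01] [[0.4, -0.0], [-0.7, -0.1], [-0.4, 0.2], [0.5, 1.0], [0.4, 0.2], [-0.3, -1.4], [-0.1, -1.1], [-0.1, -0.1], [0.0, -0.9], [-0.1, 1.4], [0.4, 1.8], [-1.2, 0.5]]
knob [[459.5  -1.6 164.1]]
glue [ 571. -172.]
tape [ 480. -179.]
bottle [552. 162.]
```

Run:
```python
from h import *
def ray(n,u):
    c=P[n];T=c["pose"];d=T[:3,:3]@np.array([(u[0]-c["cx"])/c["fx"],-(u[1]-c["cy"])/c["fy"],-1]);return T[:3,3],d
for u in((337,20),(335,75),(328,120),(318,148),(300,140),(270,157),(262,150)):
    o,d=ray("scene",u)
    print(u,[(o+d*(y-o[1])/d[1]).round().tolist() for y in(-50,-150,-250)])
for u in((403,150),(437,180),(415,165),(427,45),(390,95)):
    o,d=ray("top",u)
    print(u,[(o+d*(z-o[2])/d[2]).round().tolist() for z in(150,250,350)])
from station import env
print("knob path IK")
p=np.array([529.05,-.1,.0197]);q=[-np.sin(p[2]/2),np.cos(p[2]/2),0,0]
for a in(.01,.5,1,1.4,1.7):
    k=b2w(lidpt([[-165,0,38.5]],a),*p)[0];j=env.ik((k+[0,0,61]).tolist(),q)
    print(a,k.round(),None if j is None else np.round(j,2),proj("scene",k).round(),proj("top",k).round())
```

```text
(337, 20) [[558.0, -50.0, 450.0], [575.0, -150.0, 428.0], [593.0, -250.0, 407.0]]
(335, 75) [[559.0, -50.0, 344.0], [576.0, -150.0, 311.0], [594.0, -250.0, 279.0]]
(328, 120) [[571.0, -50.0, 246.0], [590.0, -150.0, 203.0], [608.0, -250.0, 160.0]]
(318, 148) [[592.0, -50.0, 177.0], [613.0, -150.0, 127.0], [634.0, -250.0, 77.0]]
(300, 140) [[632.0, -50.0, 192.0], [658.0, -150.0, 144.0], [683.0, -250.0, 95.0]]
(270, 157) [[703.0, -50.0, 142.0], [736.0, -150.0, 88.0], [769.0, -250.0, 34.0]]
(262, 150) [[721.0, -50.0, 157.0], [756.0, -150.0, 105.0], [791.0, -250.0, 53.0]]
(403, 150) [[660.0, -74.0, 150.0], [632.0, -53.0, 250.0], [605.0, -32.0, 350.0]]
(437, 180) [[596.0, -140.0, 150.0], [576.0, -111.0, 250.0], [556.0, -82.0, 350.0]]
(415, 165) [[628.0, -97.0, 150.0], [604.0, -73.0, 250.0], [580.0, -50.0, 350.0]]
(427, 45) [[893.0, -135.0, 150.0], [836.0, -107.0, 250.0], [780.0, -79.0, 350.0]]
(390, 95) [[780.0, -51.0, 150.0], [738.0, -33.0, 250.0], [695.0, -15.0, 350.0]]
knob path IK
0.01 [459.  -1. 164.] [-0.03  0.3   2.04 -0.    0.79 -1.62] [[375. 170.]] [[372. 248.]]
0.5 [498.  -1. 237.] [-0.03  0.24  1.91 -0.    0.99 -1.62] [[359. 137.]] [[376. 225.]]
1 [567.   1. 284.] [-0.02  0.29  1.72 -0.    1.13 -1.61] [[325. 112.]] [[377. 182.]]
1.4 [634.   2. 293.] [-0.02  0.38  1.56 -0.    1.19 -1.61] [[292. 105.]] [[376. 143.]]
1.7 [683.   3. 283.] [-0.01  0.47  1.45 -0.    1.22 -1.6 ] [[269. 108.]] [[373. 117.]]
```

The box is at (529, 0) with yaw 0.02 and the lid nearly closed. I'll grasp the knob and swing it along the arc, with force guards because of the foliage.

```bash
cat >> h.py <<'E'
from station import env,set_gripper
BX=np.array([529.05,-.1,.0197]);Q=[-np.sin(BX[2]/2),np.cos(BX[2]/2),0,0]
def knob(a): return b2w(lidpt([[-165,0,38.5]],a),*BX)[0]
def st(m=""):
    s=env.read_state();print(m,"t",round(s["time_s"],2),s["tool_pos"].round(1),"F",s["force"].round(1),"w",round(s["width"],1),"g",round(s["grip_force"],1))
E
python3 - <<'E'
from h import *
import cv2
k=knob(.01)
env.reach((k+[0,0,61+60]).tolist(),Q);st("above")
set_gripper(50)
print(env.move_l((k+[0,0,61]).tolist(),rate=120,f_stop=10));st("down")
cv2.imwrite("pics/c.png",cv2.resize(viewer.camera("scene")[60:260,240:520],None,fx=2.8,fy=2.8))
set_gripper(0);st("grip")
for a in(.15,.35):
    print(env.move_l((knob(a)+[0,0,61]).tolist(),rate=100,f_stop=20));st(a)
E
```

```text
above t 2.38 [459.7  -1.  285.2] F [-0.4 -0.4 -0.6] w 87.8 g 0.0
False
down t 3.78 [459.7  -1.5 225.4] F [-0.4  0.3 -0.7] w 50.5 g 0.0
grip t 4.37 [459.6  -1.4 225.3] F [-0.1  0.3  1.4] w 24.7 g 30.0
False
0.15 t 4.75 [466.9  -1.3 247.9] F [ 1.5 -0.7 -1.2] w 24.7 g 30.0
False
0.35 t 5.24 [482.2  -1.1 277.5] F [ 2.7 -0.8 -1.6] w 24.6 g 30.0
```

View pics/c.png

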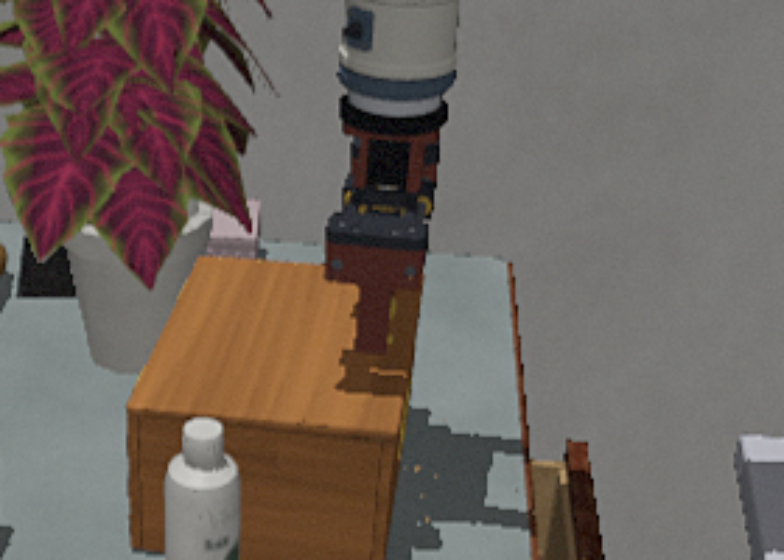

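The picture shows the gripper straddling the knob, about (375,320) in the crop, and the plant's pot standing close behind the box. The pinch holds (width 24.7 mm, forces small), so I'll continue the arc.

Run:
```python
from h import *
import cv2
for a in(.55,.75,.95,1.1,1.25,1.4,1.5):
    s=env.move_l((knob(a)+[0,0,61]).tolist(),rate=110,f_stop=14);st(a)
    if s: print("STOP");break
cv2.imwrite("pics/d.png",cv2.resize(viewer.camera("scene")[20:220,200:480],None,fx=2.8,fy=2.8))
```

```text
0.55 t 5.7 [503.5  -0.8 303.9] F [ 2.5 -3.1 -1.6] w 24.6 g 30.0
0.75 t 6.16 [ 5.297e+02 -4.000e-01  3.254e+02] F [ 3.7 -5.1 -3.5] w 24.2 g 30.0
0.95 t 6.62 [559.1   0.  341. ] F [ 2.1 -5.6 -3.8] w 24.9 g 30.0
1.1 t 7.0 [5.832e+02 4.000e-01 3.488e+02] F [ 1.9 -5.3 -3.3] w 24.3 g 30.0
1.25 t 7.38 [608.2   0.7 353. ] F [ 1.6 -6.4 -1.5] w 24.3 g 30.0
1.4 t 7.77 [633.8   1.1 353.7] F [ 1.1 -6.5 -0.7] w 24.6 g 30.0
1.5 t 8.07 [650.8   1.4 352.1] F [ 1.3 -6.8  1.2] w 24.2 g 30.0
```

View pics/d.png

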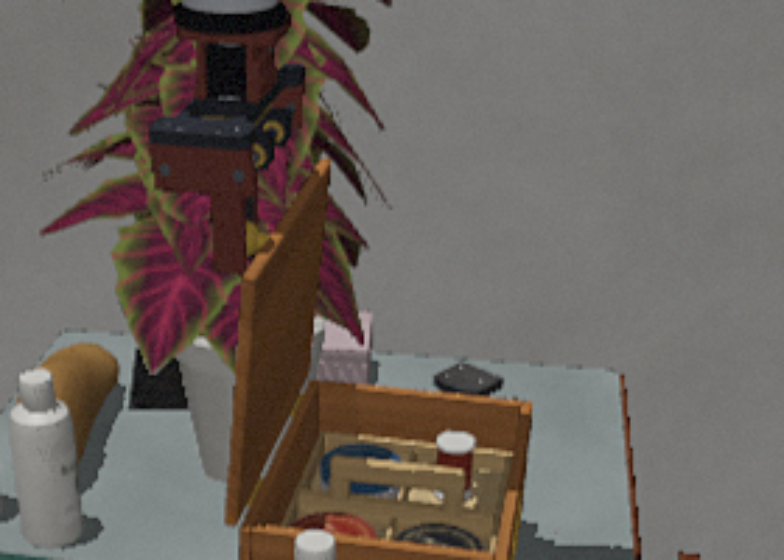

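The lid is almost upright, with the knob still in the fingers at about (258,240) in the crop. The tray is visible: the spool is in the front-right bay at about (455,460), and the handle bar runs along (400,475). I'll bring the lid to 1.66, release, back out, and look.

Run:
```python
from h import *
import cv2
for a in(1.6,1.68):
    s=env.move_l((knob(a)+[0,0,61]).tolist(),rate=90,f_stop=14);st(a)
    if s: print("STOP");break
set_gripper(50);st("rel")
p=env.read_state()["tool_pos"]
env.move_l((p+[0,0,90]).tolist(),rate=150,f_stop=15);st("up")
c=b2w([[0,0,0]],*BX)[0]
env.move_l([400,0,p[2]+90],rate=250,f_stop=15);st("back")
t=viewer.camera("top");s=viewer.camera("scene");cv2.imwrite("pics/t1.png",t);cv2.imwrite("pics/s1.png",s)
cv2.imwrite("pics/e.png",np.hstack([cv2.resize(t[100:275,295:460],None,fx=3,fy=3),cv2.resize(s[60:235,250:350+0],None,fx=3,fy=3)]))
```

```text
1.6 t 8.46 [667.5   1.6 348.8] F [ 2.2 -6.9  2.2] w 24.6 g 30.0
1.68 t 8.76 [680.6   1.8 345.1] F [ 2.3 -7.5  2.1] w 24.6 g 30.0
rel t 9.36 [680.2   3.1 344.8] F [-0.   0.6  0.1] w 50.3 g 0.0
up t 10.11 [679.8   3.1 433.8] F [-0.2  0.2 -0.5] w 49.8 g 0.0
back t 11.38 [400.9  -0.  434.7] F [-0.1 -0.9  0.3] w 49.8 g 0.0
```

View pics/e.png

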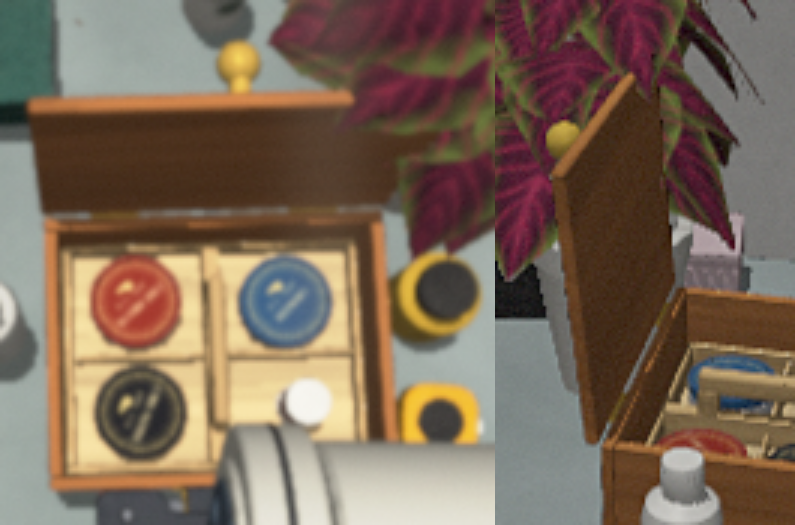

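The lid stands open by itself, leaning back. The bays hold red back-left, blue back-right, black front-left and the spool front-right; the handle bar runs around (219,280)–(222,425) in the crop. I'll refine the bar position and yaw using the tray, then move above it.

Run:
```python
from h import *
import cv2
env.move_l([300,0,434],rate=250)   # clear the top view
t=viewer.camera("top");cv2.imwrite("pics/t2.png",t)
c=t[160:275,300:440];c=cv2.resize(c,None,fx=5,fy=5,interpolation=cv2.INTER_CUBIC)
for yw,col in((.0197,(255,0,255)),(.008,(0,255,0))):
    for pts in([[-53,-6,120],[-53,6,120],[53,6,120],[53,-6,120]],[[-95,-120,124],[-95,120,124],[95,120,124],[95,-120,124]]):
        u=(proj("top",b2w(pts,529.05,-.1,yw))-[300,160]+.5)*5-.5
        cv2.polylines(c,[u.round().astype(int)],True,col,1)
cv2.imwrite("pics/f.png",c);st()
```

```text
t 12.08 [301.1  -0.  434.4] F [-0.8 -0.1 -0.2] w 49.9 g 0.0
```

View pics/f.png

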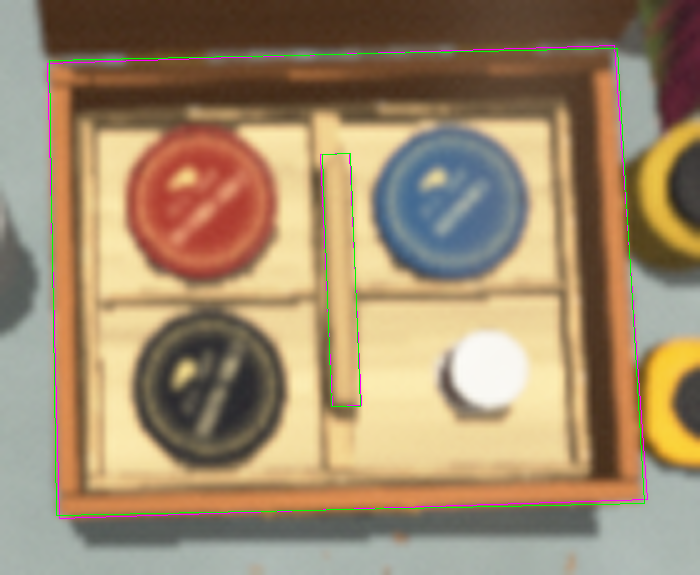

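The overlay matches the rim and the handle bar to within about 1 mm, and the spool is well clear of the fingers. Now I'll grasp the bar, offset 4 mm towards the load's centre of mass, and test-lift.

Run:
```python
from h import *
g=b2w([[4,0,110]],*BX)[0]
set_gripper(44)
env.move_l((g+[0,0,61+60]).tolist(),rate=200,f_stop=15);st("above")
print(env.move_l((g+[0,0,62]).tolist(),rate=80,f_stop=8));st("down")
set_gripper(0);env.hold(.2);st("grip")
s=env.read_state();print(s["wrist_torque"].round(2))
print(env.move_l((g+[0,0,62+12]).tolist(),rate=25,f_stop=20));env.hold(.3);st("lift12");print(env.read_state()["wrist_torque"].round(2))
```

```text
above t 14.12 [532.8  -0.  231.6] F [-0.1 -0.1 -0. ] w 44.3 g 0.0
False
down t 15.01 [533.3  -0.  172.2] F [-0.4 -0.7  0.1] w 43.9 g 0.0
grip t 15.81 [ 5.332e+02 -2.000e-01  1.722e+02] F [-1.3 -3.9  3.8] w 11.9 g 30.0
[-0.46  0.18 -0.18]
False
lift12 t 16.74 [533.   -0.  183.9] F [-0.  -0.2 -8.3] w 12.1 g 30.0
[-0.04 -0.02  0.03]
```

Run:
```python
from h import *
import cv2
g=b2w([[4,0,110]],*BX)[0]
print(env.move_l((g+[0,0,62+90]).tolist(),rate=50,f_stop=15));st("90");
print(env.move_l((g+[0,0,62+170]).tolist(),rate=50,f_stop=15));env.hold(.5);st("170")
print(env.read_state()["wrist_torque"].round(2))
cv2.imwrite("pics/g.png",cv2.resize(viewer.camera("scene")[60:260,220:500],None,fx=2.8,fy=2.8,interpolation=cv2.INTER_CUBIC))
```

```text
False
90 t 18.45 [532.9  -0.  261.7] F [ 1.4 -1.  -7.6] w 11.9 g 30.0
False
170 t 20.7 [533.  -0. 342.] F [-0.   0.  -7.8] w 11.7 g 30.0
[-0.01 -0.02  0.01]
```

View pics/g.png

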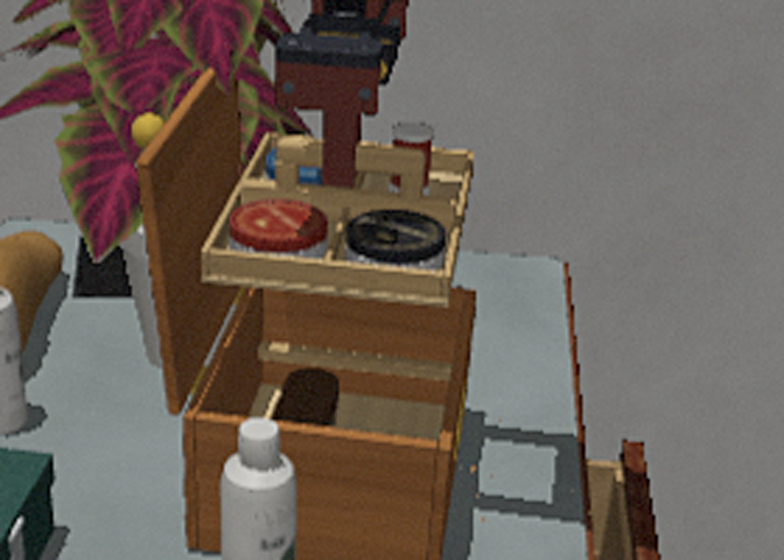

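The tray hangs above the box with all tins and the spool in place, and the brush is reachable. The near bottom edge runs from (204,281) to (448,303) in the crop. I'll check numerically that it is level.

Run:
```python
from h import *
u=(proj("scene",b2w([[83,108,226],[-83,108,226],[83,108,250],[-83,108,250],[-83,-108,250],[83,-108,250]],*BX))-[220,60])*2.8
print(u.round().tolist());st()
```

```text
[[198.0, 280.0], [445.0, 305.0], [198.0, 248.0], [448.0, 273.0], [472.0, 148.0], [263.0, 131.0]]
 t 20.75 [533.  -0. 342.] F [ 0.1  0.2 -7.6] w 12.0 g 30.0
```

The observed edge matches the level prediction to about 0.01 rad, and the underside is about 102 mm above the rim. I'll hand it in.

```bash
python3 -c "
from station import workorder
print(workorder.sign_off())"
```

```text
the job is handed in; nothing more can be done
None
```

The job is handed in: the lid stands open by itself, leaning back, and the arm is holding the loaded tray level and still about 10 cm above the rim, with the tins and spool in place and no contact with the other things on the counter.

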